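# Sweep the waste pebbles off the sorting board

### The job

The finds on the sorting board have been checked: with the fingers, sweep the three grey pebbles along the board and over its open edge so that they drop into the waste tray. Only push them, never pick them up; leave the two pottery sherds lying where they are on the board, and leave the tray and everything else on the bench in place.

Things in the scene. Friction and masses are not known exactly. Their poses are not given: they have to be found in the camera images.
- sorting_board: Fixed white board, 225 x 300 mm, top 50 mm above the table. Origin: on the table below the middle of its open edge; +x runs from the open edge (x = 0) into the board, away from the tray; y along the edge, z up. Wood rims 10 mm high above the top on the sides (inner faces y = +-142 mm) and rear (inner face x = 217 mm); none at the open edge.
- waste_tray: Loose dark-green open tray, 100 (x) x 300 (y) x 34 mm high outside, walls and floor 3 mm, 0.45 kg. Origin at the centre of its underside, axes as the board's. It stands on the table along the open edge, its near strip tucked 15 mm under the board, so what goes over the edge drops about 45 mm into it.
- pebble_a: Waste: a smooth flat oval river pebble, mid-grey, 28 x 24 x 15 mm, 16 g or so, lying flat on the board. Origin at the centre of its underside, z up. It slides flat when pushed low, below its top. Nothing lies between it and the open edge, straight across; measured along the edge, its neighbours are at least 42 mm away, centre to centre.
- pebble_b: Waste: a smooth flat oval river pebble, dark grey, 28 x 25 x 16 mm, 18 g or so, lying flat on the board. Origin at the centre of its underside, z up. It slides flat when pushed low, below its top. Nothing lies between it and the open edge, straight across; measured along the edge, its neighbours are at least 42 mm away, centre to centre.
- pebble_c: Waste: a smooth flat oval river pebble, light grey, 27 x 23 x 14 mm, 14 g or so, lying flat on the board. Origin at the centre of its underside, z up. It slides flat when pushed low, below its top. Nothing lies between it and the open edge, straight across; measured along the edge, its neighbours are at least 42 mm away, centre to centre.
- sherd_plain: Find to be kept: a small plain red-brown pottery sherd, about 33 x 30 x 8 mm, irregular outline, lying flat on the board. Origin at the centre of its underside.
- sherd_incised: Find to be kept: a small orange-brown pottery sherd with three dark incised lines, about 33 x 30 x 8 mm, lying flat on the board. Origin at the centre of its underside.
- large_sherd: Bystander on the table: large brown pottery sherd, about 115 x 90 x 11 mm; origin at the centre of its underside.
- pliers: Bystander on the table: black-handled pliers, 160 x 60 x 11 mm, along x; origin underside, near the pivot.
- tape_roll: Bystander on the table: yellow tape roll lying flat, 74 mm across, 19 mm high; origin at the centre of its underside.
- vial_jar: Bystander on the table: small glass jar with white cap, 44 mm across, 62 mm high; origin at the centre of its underside.
- tweezers: Bystander on the table: steel tweezers, 122 x 13 x 6 mm, along x; origin underside, mid-length.
- pencil: Bystander on the table: blue pencil, 150 x 8 x 8 mm, along x; origin underside, mid-length.

How it is judged:
At the end, for the whole second after the job is handed in: All three pebbles lie at rest inside the waste tray; the tray stands flat within 30 mm of where it was; both small sherds lie within 10 mm and the other bench items within 20 mm of where they were (x of pebble_a in the frame of waste_tray between -0.048 and 0.048 m and y of pebble_a in the frame of waste_tray between -0.148 and 0.148 m and z of each of pebble_a, pebble_b, pebble_c in the frame of waste_tray below 0.034 m and linear speed of each of pebble_a, pebble_b, pebble_c below 0.02 m/s and x of pebble_b in the frame of waste_tray between -0.048 and 0.048 m and y of pebble_b in the frame of waste_tray between -0.148 and 0.148 m and x of pebble_c in the frame of waste_tray between -0.048 and 0.048 m and y of pebble_c in the frame of waste_tray between -0.148 and 0.148 m and angle between waste_tray's own z axis and vertical below 0.1 rad and distance of waste_tray from where it was at the start of the episode below 0.03 m and distance of each of sherd_plain, sherd_incised from where it was at the start of the episode below 0.01 m and distance of each of large_sherd, pliers, tape_roll, vial_jar, tweezers, pencil from where it was at the start of the episode below 0.02 m); the robot touches nothing.
It fails at once if a pebble is lifted more than 20 mm off the board (height (world z) of any of pebble_a, pebble_b, pebble_c above 0.071 m).
It fails at once if a pebble is carried through the air more than 45 mm out past the edge instead of dropping from it ((x of pebble_a in the frame of sorting_board below -0.045 m and height (world z) of pebble_a above 0.045 m) or (x of pebble_b in the frame of sorting_board below -0.045 m and height (world z) of pebble_b above 0.045 m) or (x of pebble_c in the frame of sorting_board below -0.045 m and height (world z) of pebble_c above 0.045 m)).
It fails at once if a small sherd on the board is shifted more than 10 mm (distance of any of sherd_plain, sherd_incised from where it was at the start of the episode above 0.01 m).
It fails at once if another bench item is shifted more than 20 mm (distance of any of large_sherd, pliers, tape_roll, vial_jar, tweezers, pencil from where it was at the start of the episode above 0.02 m).
It also fails if it takes over 45 s, if anything falls off the work surface, if the arm or the gripper's body presses on something with over 40 N, if the wrist force passes 120 N, or if a joint passes its speed limit or range.

### The arm

A 6-joint arm with a two-finger parallel gripper is mounted at the origin on the work surface. World frame = base frame: x ahead of the robot, y to its left, z up, the work surface at z = 0. Lengths are in m, angles in rad, forces in N, time in s.
With the tool pointing down it reaches from about 0.3 to 0.775 m from the base axis. Payload 14.6 kg.
Tool frame: the origin (TCP) lies midway between the tips of the shut fingers; the grasp point (between the pads) lies manip.grasp_offset behind it (manip.grasp_offset is the distance from the TCP to the grasp point, in m); z points along the fingers, y is the line along which they close (so a half turn about z gives the same grasp; the last joint's range is limited). The gripper opens to 94 mm and grips with 3 to 60 N. Pads are 16 mm wide; open, the fingers measure 119 mm over their backs; the gripper's body (75 mm by 177 mm) begins 78 mm behind the grasp point.
Start: joints at [1.078, 0.3, 1.521, -0, 1.321, -0.067], TCP at [0.227, 0.501, 0.18] pointing down, gripper open.
Joint ranges: [-3.03, 3.03], [-0.79, 2.21], [0.23, 2.52], [-1.04, 4.18], [0, 3.07], [-2.55, 2.55]. Speed limits (rad/s): [2.22, 2.22, 2.57, 3.14, 3.14, 3.14].

### API

Orientations are given as a 3x3 rotation matrix whose columns are the frame's x, y, z axes.
In Python, from cell import manip gives the robot as it stands.
- The arm moves only by the tool jog_arm, never from a script. Its argument "moves" is a list of rows, each an object with "xyz": the shift along the tool's x, y, z in mm, a list of three; "twist": the turn about the tool's z in rad. In form: [{"xyz": [tx, ty, tz], "twist": twist}, ...]. A call has 1 to 20 rows; each row shifts and turns the commanded pose from where the row before left it, along the tool's axes as they then stand; what a row does not reach is not made up. A row lasts 1/10 s, in which the tool goes at most 50 mm and 8.59 degrees, less where a joint would pass 70% of its speed; a pose out of reach is approached as far as the arm can. A call is refused whole if a number of a shift passes 50 or a number of a turn 0.15, either way. A call with a gripper value outside its range is refused whole. "gripper" is the closure, from -1 (fully open) to 1 (shut), set as the call begins (left out, the last holds). The fingers move at their own pace and stop on an object; "force" is the grip in N (left out, the last holds). Time passes only in rows, so rows that do not move let the fingers close. It gives the time, the measured TCP pose, the force, the opening and the grip force at its end, in the units of the state.
- manip.state(): the state, without advancing time (a new reading comes with each control period).
- manip.snapshot(name): name is "side" or "top" or "wrist"; returns a dict with "image" (480x640x3 uint8, red, green, blue), "range_z" (480x640 float32, m along the optical axis (not along the pixel's ray), 0 where there is no reading), "vertical_fov" (degrees; the focal length in pixels is half the picture's height over the tangent of half this angle, whatever the lens; pixels are square), "cx", "cy" (the principal point, pixels), "distortion" ([k1, k2, p1, p2, k3] as OpenCV has them; the pictures are not rectified), "xyz" and "rotation" of the camera in the world. Camera axes: x right, y down, z forward; pixel columns grow to the right and rows downward; lengths in m; the calibration is good to about 2 mm. A picture is of the moment at which its call begins.
- manip.sign_off(): hands the job in; it is judged then, once.
The state is a dict: "clock": time; "q": joint angles; "joint_velocities": joint speeds; "effort": joint torques, N m; "tool_pos": TCP position; "eef_rot": TCP orientation; "ft_force": force on the tool from outside, world axes, zero at the start; "moment": the same for the moment, N m; "grip_width": finger opening in m; "finger_force": force on a finger pad.
Only numpy, scipy, OpenCV 4.12 (cv2) and the standard library are available. Lean on these libraries where they do the work, as an engineer would, in place of code of your own. Each camera call takes 0.05 s, during which the arm holds its last target. There are 200 camera calls.

## Working session

There is one attempt and no reset: what is moved stays moved. The work goes in short steps, Python scripts to look and compute and a tool call to move; the robot and the scene stay as the last step left them, time stands still between calls to the robot, and variables do not carry over. Pictures are saved under pics/ and viewed, at most 10 in all, crops included, and the job is handed in when it is done.

Besides the shell and the picture viewer there is one more tool, called after "Call:" by a JSON object that holds its "name" and its "arguments", one argument or row to a line. jog_arm: Moves the arm, as the interface text tells. Its arguments: {"type":"object","properties":{"moves":{"type":"array"},"gripper":{"type":"number"},"force":{"type":"number"}},"required":["moves"]}

```bash
mkdir -p pics
cat > h.py <<'E'
import numpy as np, cv2
from cell import manip
def shot(n):
    s=manip.snapshot(n); return s
def K(s):
    f=240/np.tan(np.radians(s["vertical_fov"])/2)
    return np.array([[f,0,s["cx"]],[0,f,s["cy"]],[0,0,1]])
def world(s,px,z=None):
    px=np.array(px,float).reshape(-1,1,2)
    u=cv2.undistortPoints(px,K(s),np.array(s["distortion"],float))[:,0]
    d=np.c_[u,np.ones(len(u))]
    R=np.array(s["rotation"]);t=np.array(s["xyz"])
    if z is None:
        p=px[:,0].round().astype(int)
        return (d*s["range_z"][p[:,1],p[:,0]][:,None])@R.T+t
    w=d@R.T
    return t+w*((z-t[2])/w[:,2])[:,None]
E
python3 - <<'E'
from h import *
import pickle
for n in("top","side"):
    s=shot(n); pickle.dump(s,open(n+".pkl","wb")); cv2.imwrite(f"pics/{n}1.png",s["image"][:,:,::-1]); print(n,s["xyz"],s["rotation"],s["vertical_fov"])
st=manip.state(); print(st["tool_pos"],st["eef_rot"],st["clock"],st["grip_width"],manip.grasp_offset)
E
```

```text
top [0.40653165 0.00908815 1.52918419] [[-0.01906877 -0.99427746  0.10511284]
 [-0.99978771  0.01978322  0.00575853]
 [-0.00780504 -0.10498072 -0.99444363]] 45.731537957763884
side [ 0.42213001 -0.75059077  1.02909875] [[ 0.99125221 -0.09199288  0.09463811]
 [-0.13087521 -0.7777662   0.61477753]
 [ 0.01705117 -0.62178537 -0.78300205]] 43.21160870765192
[0.22705548 0.5006716  0.17905792] [[-9.10695622e-01  4.13077767e-01 -4.92945037e-04]
 [ 4.13078052e-01  9.10695198e-01 -8.82581512e-04]
 [ 8.43478784e-05 -1.00738789e-03 -9.99999489e-01]] 0.1 0.09403004297285496 0.0188
```

View pics/top1.png

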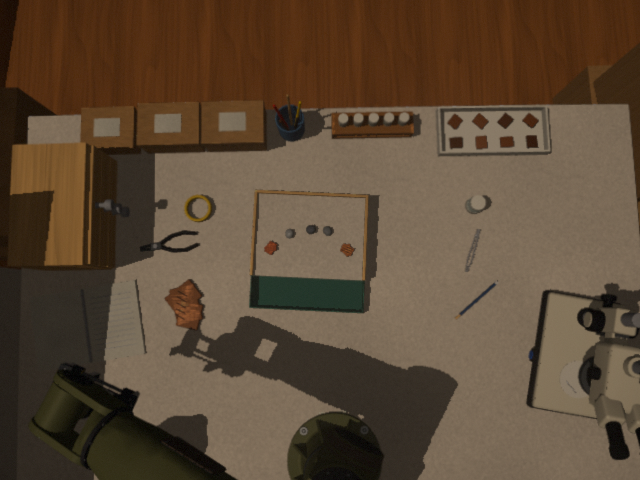

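The top view shows the board at about (250–368, 190–280) with the tray below it (rows 276–311). The pebbles are near (290,233), (311,229) and (328,231), and the sherds near (271,247) and (347,249). Next I measure them and look closer.

Run:
```python
from h import *
import pickle
s=pickle.load(open("top.pkl","rb"))
c=s["image"][180:320,240:380,::-1]
cv2.imwrite("pics/top1c.png",cv2.resize(c,None,fx=4.2,fy=4.2,interpolation=cv2.INTER_CUBIC))
s2=pickle.load(open("side.pkl","rb")); cv2.imwrite("pics/side1.png",s2["image"][:,:,::-1])
# blobs on board: height map
v,u=np.mgrid[180:320,240:380]
w=world(s,np.c_[u.ravel(),v.ravel()]).reshape(140,140,3)
hsv=cv2.cvtColor(s["image"][180:320,240:380],cv2.COLOR_RGB2HSV)
print(np.median(w[30:40,30:100,2]))
for n,px in dict(rl=(257,195),rr=(366,197),edgeL=(252,276),edgeR=(365,279),trayL=(251,307),trayR=(363,311)).items(): print(n,world(s,[px]).round(4))
m=(w[...,2]>0.055)|(hsv[...,1]>120)
m=(cv2.absdiff(s["image"][180:320,240:380],np.array(np.median(s["image"][200:225,260:360],(0,1)),np.uint8)[None,None]+np.zeros((140,140,3),np.uint8)).max(2)>30).astype(np.uint8)
n,l,st,ce=cv2.connectedComponentsWithStats(m)
for i in range(1,n):
    if 15<st[i,4]<600:
        p=ce[i]+[240,180]; print(p.round(1),st[i],world(s,[p],0.058).round(4),world(s,[p]).round(4))
```

```text
0.0488052553416114
rl [[0.6945 0.1878 0.0546]]
rr [[ 0.6818 -0.0984  0.0618]]
edgeL [[0.4831 0.2067 0.0208]]
edgeR [[ 4.703e-01 -9.420e-02  1.000e-04]]
trayL [[0.4014 0.2081 0.0346]]
trayR [[ 0.3855 -0.0846  0.0324]]
[311.6 228.8] [66 44 13 10 97] [[0.6012 0.0454 0.058 ]] [[0.6006 0.0453 0.0627]]
[327.9 230.4] [83 46 11 10 89] [[0.5963 0.003  0.058 ]] [[0.5954 0.0031 0.0651]]
[290.3 233. ] [46 49 10 10 78] [[0.5914 0.1011 0.058 ]] [[0.5909 0.1008 0.0621]]
[271.2 247.2] [ 24  60  15  15 145] [[0.5552 0.1513 0.058 ]] [[0.5556 0.1516 0.0541]]
[347.1 249.3] [100  63  16  14 136] [[ 0.5457 -0.0459  0.058 ]] [[ 0.5457 -0.0459  0.0583]]
[248.7 317.9] [  0 136  21   4  62] [[0.3737 0.2112 0.058 ]] [[0.3725 0.2188 0.0024]]
```

View pics/top1c.png

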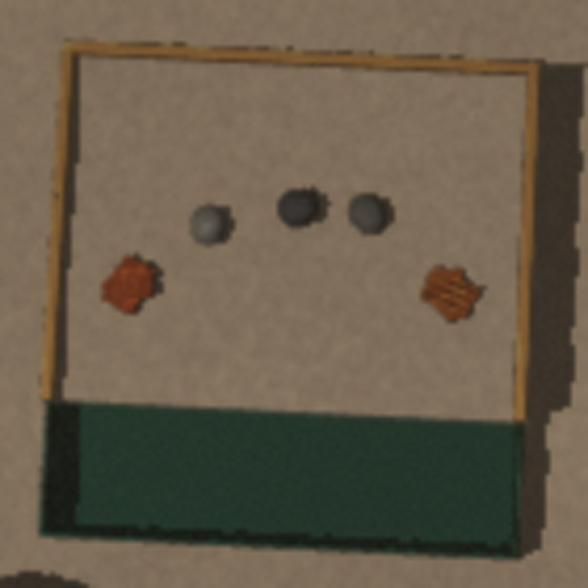

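View pics/side1.png

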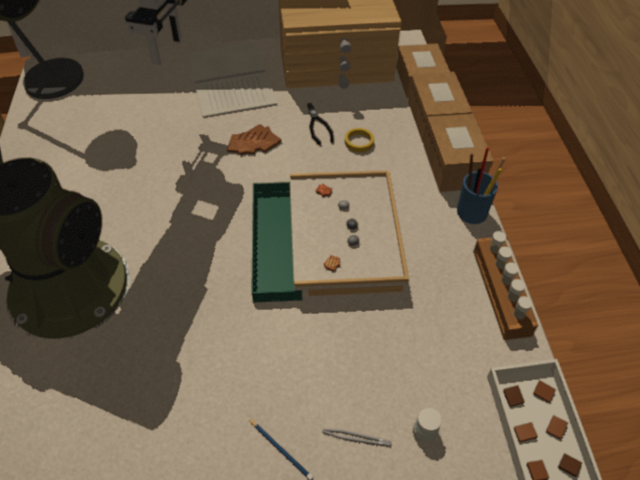

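The views agree: from +y to −y the pebbles are light (c), dark (b) and mid grey (a), with the sherds outside them and nearer the edge. All paths to the tray are clear. I'll cross-check with the side camera and work out the board frame.

Run:
```python
from h import *
import pickle
s=pickle.load(open("top.pkl","rb"))
P=lambda a:np.array(a)/4.2+[240,180]
# top rim outer corners z=.06, open edge ends z=.05, tray far corners z=.034
r=world(s,P([(65,43),(540,64)]),.06); e=world(s,P([(78,404),(517,421)]),.05); t=world(s,P([(40,535),(520,557)]),.034)
for q in(r,e,t): print(q.round(4), np.arctan2(*(q[0]-q[1])[:2]).round(4))
s2=pickle.load(open("side.pkl","rb"))
for n,px in dict(c=(343.5,205),b=(351.5,224),a=(353,240.5),pl=(324,190),inc=(332.5,263.5)).items():
    print(n,world(s2,[px],.058).round(4),world(s2,[px]).round(4))
```

```text
[[ 0.7062  0.1911  0.06  ]
 [ 0.6867 -0.1054  0.06  ]] 0.0656
[[ 0.4808  0.1857  0.05  ]
 [ 0.4651 -0.0858  0.05  ]] 0.058
[[ 0.4004  0.212   0.034 ]
 [ 0.3813 -0.0865  0.034 ]] 0.0642
c [[0.5909 0.1015 0.058 ]] [[0.5907 0.1001 0.0595]]
b [[0.5996 0.0469 0.058 ]] [[0.5982 0.0408 0.0655]]
a [[0.5957 0.003  0.058 ]] [[0.5955 0.0019 0.0594]]
pl [[0.555 0.15  0.058]] [[0.5552 0.151  0.0569]]
inc [[ 0.546  -0.0497  0.058 ]] [[ 0.5459 -0.0498  0.0581]]
```

Both cameras agree within 2 mm. Board yaw is about −0.064 rad and the edge is near x = 0.473. I'll turn the tool parallel to the board, set a narrow V-gap with the fingers, and go above and behind pebble c.

Call:
{"name": "jog_arm", "arguments": {
  "moves": [
    {"xyz":[0,0,0],"twist":-0.12},
    {"xyz":[0,0,0],"twist":-0.12},
    {"xyz":[0,0,0],"twist":-0.12},
    {"xyz":[-30,-27,0],"twist":0},
    {"xyz":[-30,-27,0],"twist":0},
    {"xyz":[-30,-27,0],"twist":0},
    {"xyz":[-30,-27,0],"twist":0},
    {"xyz":[-30,-27,0],"twist":0},
    {"xyz":[-30,-27,0],"twist":0},
    {"xyz":[-30,-27,0],"twist":0},
    {"xyz":[-30,-27,0],"twist":0},
    {"xyz":[-30,-27,0],"twist":0},
    {"xyz":[-30,-27,0],"twist":0},
    {"xyz":[-30,-27,0],"twist":0},
    {"xyz":[-30,-27,0],"twist":0},
    {"xyz":[-30,-27,0],"twist":0},
    {"xyz":[-30,-27,0],"twist":0},
    {"xyz":[0,0,20],"twist":0},
    {"xyz":[0,0,0],"twist":0}
  ],
  "gripper": 0.7
}}

```text
clock: 2.0
tool_pos: [0.6205, 0.0952, 0.1564]
eef_rot: [[-0.998, 0.067, -0.005], [0.067, 0.998, -0.0], [0.005, -0.001, -1.0]]
ft_force: [-1.1, -0.2, -0.1]
grip_width: 0.014
finger_force: 0.0
```

Run:
```python
from h import *
st=manip.state(); print(st["tool_pos"],st["eef_rot"],st["clock"],st["grip_width"])
s=shot("wrist"); cv2.imwrite("pics/w1.png",s["image"][:,:,::-1]); print(s["xyz"],s["rotation"])
import pickle; pickle.dump(s,open("w1.pkl","wb"))
```

```text
[0.62048456 0.09515917 0.15640115] [[-9.97724900e-01  6.72244320e-02 -5.08908990e-03]
 [ 6.72272669e-02  9.97737613e-01 -3.87862984e-04]
 [ 5.05150254e-03 -7.29106162e-04 -9.99986975e-01]] 2.0 0.014044062048479534
[0.54777943 0.10130791 0.36267313] [[ 0.06722005  0.96683468  0.24639838]
 [ 0.99773712 -0.06477928 -0.0180078 ]
 [-0.00144905  0.24705129 -0.96900132]]
```

View pics/w1.png

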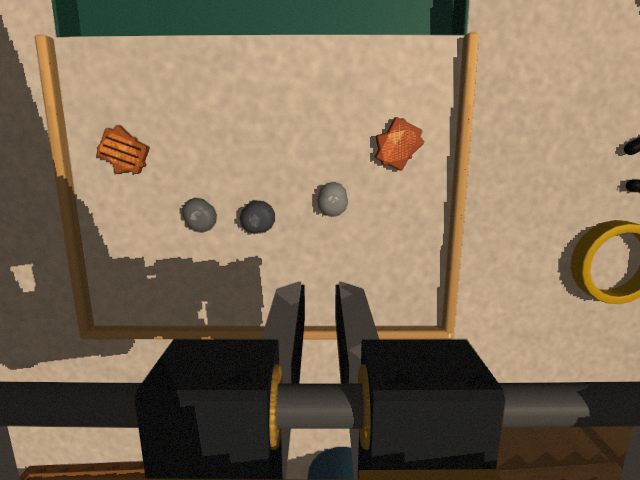

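The wrist view shows c at (333,199), b at (257,217), a at (199,215), the sherds at (123,150) and (399,143), the open edge along row 36, and the fingers straddling about column 320.

Run:
```python
from h import *
import pickle
s=pickle.load(open("w1.pkl","rb"))
T=np.array([.62048,.09516]); R=np.array([[-.9977,.0672],[.0672,.9977]])
for n,px,z in [("c",(333,199),.057),("b",(257,217),.058),("a",(199,215),.0575),("inc",(123,150),.054),("plain",(399,143),.054),("edge",(260,36),.05),("edgeR",(450,36),.05),("edgeL",(60,36),.05),("tipL",(288,290),.156),("tipR",(350,290),.156)]:
    w=world(s,[px],z)[0]; print(n,w.round(4),world(s,[px])[0].round(4),"tool mm",((w[:2]-T)@R*1000).round(1))
```

```text
c [0.5911 0.1078 0.057 ] [0.5901 0.1077 0.0643] tool mm [30.1 10.7]
b [0.6006 0.0507 0.058 ] [0.5992 0.052  0.0658] tool mm [ 16.9 -45.7]
a [0.5962 0.0077 0.0575] [0.5949 0.0104 0.0662] tool mm [ 18.3 -88.9]
inc [ 0.5454 -0.0423  0.054 ] [ 0.5454 -0.0401  0.0586] tool mm [  65.7 -142.2]
plain [0.5542 0.1578 0.054 ] [0.5541 0.1566 0.0601] tool mm [70.3 58. ]
edge [0.4758 0.0645 0.05  ] [0.4762 0.0646 0.0517] tool mm [142.3 -40.4]
edgeR [0.4844 0.1954 0.05  ] [0.4846 0.1951 0.0512] tool mm [142.5  90.9]
edgeL [ 0.4652 -0.0748  0.05  ] [ 0.4605 -0.0847  0.0325] tool mm [ 143.5 -180. ]
tipL [0.6235 0.0792 0.156 ] [0.6092 0.0834 0.1951] tool mm [ -4.1 -15.7]
tipR [0.6257 0.1118 0.156 ] [0.6108 0.1098 0.1954] tool mm [-4.1 16.9]
```

The wrist camera reads about 5 mm further in +y than the fixed cameras. I'll go down between the two values and compare the tips with the pebble at nearly the same height.

Call:
{"name": "jog_arm", "arguments": {
  "moves": [
    {"xyz":[-3,4,15],"twist":0},
    {"xyz":[-3,4,20],"twist":0},
    {"xyz":[0,0,20],"twist":0},
    {"xyz":[0,0,20],"twist":0},
    {"xyz":[0,0,5],"twist":0},
    {"xyz":[0,0,0],"twist":0},
    {"xyz":[0,0,0],"twist":0}
  ]
}}

```text
clock: 2.75
tool_pos: [0.6284, 0.1041, 0.0807]
eef_rot: [[-0.998, 0.065, 0.002], [0.065, 0.998, 0.0], [-0.002, 0.0, -1.0]]
ft_force: [-0.1, -0.6, 1.0]
grip_width: 0.014
finger_force: 0.0
```

Run:
```python
from h import *
import pickle
st=manip.state(); print(st["tool_pos"],st["clock"])
s=shot("wrist"); pickle.dump(s,open("w2.pkl","wb")); cv2.imwrite("pics/w2.png",s["image"][:,:,::-1])
```

```text
[0.62837749 0.10408514 0.08068889] 2.75
```

View pics/w2.png

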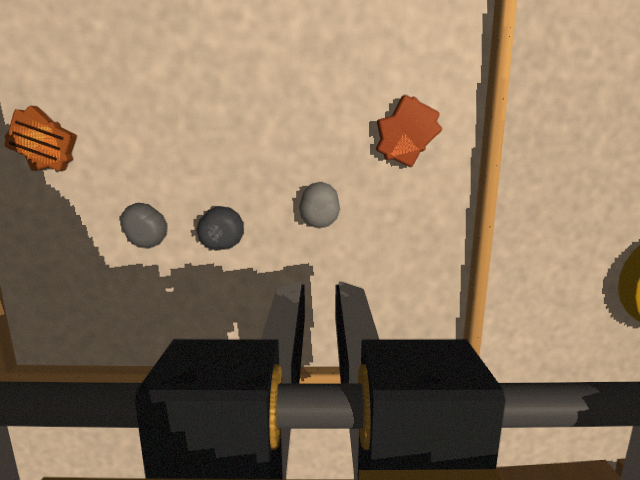

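In this view c (320,205) lies exactly on the fingers' centre line (column 320). I'll descend and push.

Call:
{"name": "jog_arm", "arguments": {
  "moves": [
    {"xyz":[0,0,10],"twist":0},
    {"xyz":[0,0,10],"twist":0},
    {"xyz":[0,0,5],"twist":0},
    {"xyz":[0,0,1],"twist":0},
    {"xyz":[0,0,0],"twist":0}
  ]
}}

```text
clock: 3.3
tool_pos: [0.6279, 0.1036, 0.0533]
eef_rot: [[-0.998, 0.066, -0.0], [0.066, 0.998, -0.0], [0.0, -0.0, -1.0]]
ft_force: [-0.5, -0.2, 0.9]
grip_width: 0.0142
finger_force: 0.0
```

Call:
{"name": "jog_arm", "arguments": {
  "moves": [
    {"xyz":[5,0,0],"twist":0},
    {"xyz":[5,0,0],"twist":0},
    {"xyz":[5,0,0],"twist":0},
    {"xyz":[8,0,0],"twist":0},
    {"xyz":[8,0,0],"twist":0},
    {"xyz":[8,0,0],"twist":0},
    {"xyz":[8,0,0],"twist":0},
    {"xyz":[8,0,0],"twist":0},
    {"xyz":[8,0,0],"twist":0},
    {"xyz":[8,0,0],"twist":0},
    {"xyz":[8,0,0],"twist":0},
    {"xyz":[5,0,0],"twist":0},
    {"xyz":[0,0,0],"twist":0}
  ]
}}

```text
clock: 4.6
tool_pos: [0.5437, 0.1093, 0.0537]
eef_rot: [[-0.998, 0.066, 0.0], [0.066, 0.998, -0.0], [-0.0, -0.0, -1.0]]
ft_force: [-0.2, 0.6, -0.3]
grip_width: 0.0138
finger_force: 0.0
```

Run:
```python
from h import *
st=manip.state(); print(st["tool_pos"],st["ft_force"])
s=shot("wrist"); cv2.imwrite("pics/w3.png",s["image"][:,:,::-1])
```

```text
[0.54365372 0.10928358 0.05367058] [-0.16461682  0.56902014 -0.32883396]
```

View pics/w3.png

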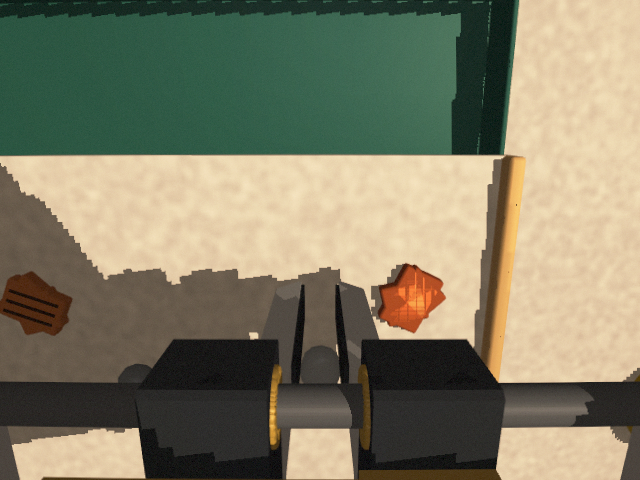

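The wrist view shows pebble c still behind the fingers at (320,360), so they seem to have passed over or around it. I'll check with the side camera and project the TCP.

Run:
```python
from h import *
import pickle
st=manip.state(); p=np.array(st["tool_pos"])
def proj(s,P):
    R=np.array(s["rotation"]);t=np.array(s["xyz"])
    return cv2.projectPoints(np.array(P,float).reshape(-1,1,3),cv2.Rodrigues(R.T)[0],-R.T@t,K(s),np.array(s["distortion"],float))[0][:,0]
s=shot("side"); 
w=shot("wrist")
print("side tcp",proj(s,p),"wrist tcp",proj(w,p), "c?",world(w,[(320,358)]), world(w,[(320,358)],.057))
for r in range(270,345,8): print(r,[world(w,[(c,r)])[0].round(4) for c in(290,355)])
x,y=proj(s,p)[0].astype(int)
c=s["image"][y-60:y+60,x-80:x+80,::-1].copy(); cv2.imwrite("pics/s3.png",cv2.resize(c,None,fx=5,fy=5,interpolation=cv2.INTER_CUBIC)); print(x,y)
```

```text
side tcp [[321.34868224 205.55074703]] wrist tcp [[317.7903251  282.55013748]] c? [[0.58174816 0.10790199 0.06457555]] [[0.58607279 0.10761998 0.057     ]]
270 [array([0.5372, 0.095 , 0.0507]), array([0.4704, 0.1152, 0.2595])]
278 [array([0.5418, 0.0946, 0.0502]), array([0.5439, 0.129 , 0.0504])]
286 [array([0.5329, 0.0979, 0.0872]), array([0.5349, 0.1264, 0.0868])]
294 [array([0.533 , 0.0986, 0.0967]), array([0.5348, 0.1256, 0.0965])]
302 [array([0.5334, 0.0991, 0.1044]), array([0.5346, 0.1249, 0.1055])]
310 [array([0.5332, 0.0997, 0.1129]), array([0.5346, 0.1242, 0.1133])]
318 [array([0.5329, 0.1002, 0.1207]), array([0.5347, 0.1237, 0.1203])]
326 [array([0.5335, 0.1006, 0.1262]), array([0.5348, 0.1232, 0.1266])]
334 [array([0.5336, 0.101 , 0.1321]), array([0.535 , 0.1227, 0.1322])]
342 [array([0.5334, 0.1014, 0.1382]), array([0.535 , 0.1222, 0.1377])]
321 205
```

View pics/s3.png

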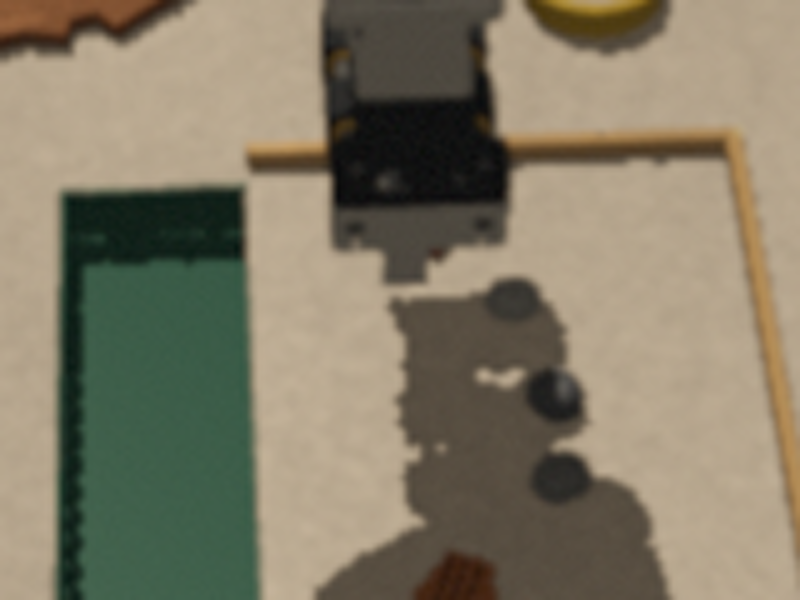

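Both cameras show the finger ends at z≈0.085, about 30 mm above the reported TCP, with the board reading a correct 0.0505. So the fingers passed over the pebbles without touching them. I'll back off, lower the tool, and use the wrist range to measure tip height directly.

Call:
{"name": "jog_arm", "arguments": {
  "moves": [
    {"xyz":[-15,0,0],"twist":0},
    {"xyz":[-15,0,0],"twist":0},
    {"xyz":[-15,0,0],"twist":0},
    {"xyz":[-15,0,0],"twist":0},
    {"xyz":[-15,0,0],"twist":0},
    {"xyz":[-10,0,0],"twist":0},
    {"xyz":[0,0,5],"twist":0},
    {"xyz":[0,0,5],"twist":0},
    {"xyz":[0,0,5],"twist":0},
    {"xyz":[0,0,0],"twist":0},
    {"xyz":[0,0,0],"twist":0}
  ]
}}

```text
clock: 5.85
tool_pos: [0.6287, 0.1036, 0.0385]
eef_rot: [[-0.998, 0.066, -0.0], [0.066, 0.998, -0.0], [0.0, -0.0, -1.0]]
ft_force: [0.8, -0.7, -0.2]
grip_width: 0.0142
finger_force: 0.0
```

```bash
cat > tip.py <<'E'
from h import *
st=manip.state(); print(st["tool_pos"],st["ft_force"],st["clock"])
w=shot("wrist"); cv2.imwrite("pics/w_last.png",w["image"][:,:,::-1])
for c in(285,292,298,345,352,360):
    P=world(w,[(c,r) for r in range(255,310)])
    x,y=st["tool_pos"][:2]
    zs=[(r,*(p[[0,2]]*1000).round(0)) for r,p in zip(range(255,310),P)]
    print(c,[z for z in zs if 274<=z[0]<=292][::2])
E
python3 tip.py
```

```text
[0.62870384 0.1036478  0.03854475] [ 0.84519118 -0.67761268 -0.18192164] 5.85
285 [(274, np.float64(619.0), np.float64(50.0)), (276, np.float64(620.0), np.float64(50.0)), (278, np.float64(620.0), np.float64(52.0)), (280, np.float64(622.0), np.float64(50.0)), (282, np.float64(623.0), np.float64(51.0)), (284, np.float64(624.0), np.float64(50.0)), (286, np.float64(617.0), np.float64(72.0)), (288, np.float64(617.0), np.float64(75.0)), (290, np.float64(617.0), np.float64(76.0)), (292, np.float64(555.0), np.float64(244.0))]
292 [(274, np.float64(619.0), np.float64(51.0)), (276, np.float64(620.0), np.float64(50.0)), (278, np.float64(622.0), np.float64(49.0)), (280, np.float64(622.0), np.float64(51.0)), (282, np.float64(623.0), np.float64(52.0)), (284, np.float64(618.0), np.float64(69.0)), (286, np.float64(617.0), np.float64(72.0)), (288, np.float64(618.0), np.float64(73.0)), (290, np.float64(618.0), np.float64(77.0)), (292, np.float64(618.0), np.float64(78.0))]
298 [(274, np.float64(619.0), np.float64(50.0)), (276, np.float64(620.0), np.float64(50.0)), (278, np.float64(621.0), np.float64(50
[... 948 characters left out ...]
.float64(625.0), np.float64(50.0)), (284, np.float64(626.0), np.float64(51.0)), (286, np.float64(620.0), np.float64(71.0)), (288, np.float64(619.0), np.float64(74.0)), (290, np.float64(619.0), np.float64(76.0)), (292, np.float64(619.0), np.float64(78.0))]
360 [(274, np.float64(621.0), np.float64(50.0)), (276, np.float64(622.0), np.float64(51.0)), (278, np.float64(623.0), np.float64(50.0)), (280, np.float64(624.0), np.float64(51.0)), (282, np.float64(625.0), np.float64(52.0)), (284, np.float64(626.0), np.float64(52.0)), (286, np.float64(628.0), np.float64(50.0)), (288, np.float64(620.0), np.float64(73.0)), (290, np.float64(619.0), np.float64(77.0)), (292, np.float64(620.0), np.float64(78.0))]
```

The tips are at z≈0.067 with the TCP reading 0.0385, which is below the board top with no contact, so the offset is about 28 mm. I need another 12 mm down.

Call:
{"name": "jog_arm", "arguments": {
  "moves": [
    {"xyz":[0,0,5],"twist":0},
    {"xyz":[0,0,4],"twist":0},
    {"xyz":[0,0,3],"twist":0},
    {"xyz":[0,0,0],"twist":0},
    {"xyz":[0,0,0],"twist":0}
  ]
}}

```text
clock: 6.4
tool_pos: [0.6289, 0.1036, 0.0265]
eef_rot: [[-0.998, 0.066, -0.0], [0.066, 0.998, 0.0], [0.0, -0.0, -1.0]]
ft_force: [0.1, 0.4, 0.3]
grip_width: 0.0138
finger_force: 0.0
```

```bash
python3 tip.py | sed 's/np.float64//g' | cut -c1-330
```

```text
[0.62893504 0.1035994  0.02650341] [0.05610715 0.43521636 0.31214015] 6.4
285 [(274, (615.0), (51.0)), (276, (616.0), (51.0)), (278, (617.0), (50.0)), (280, (618.0), (50.0)), (282, (619.0), (51.0)), (284, (620.0), (51.0)), (286, (618.0), (59.0)), (288, (618.0), (61.0)), (290, (617.0), (65.0)), (292, (618.0), (67.0))]
292 [(274, (615.0), (51.0)), (276, (616.0), (51.0)), (278, (617.0), (52.0)), (280, (618.0), (51.0)), (282, (619.0), (52.0)), (284, (618.0), (57.0)), (286, (618.0), (59.0)), (288, (618.0), (61.0)), (290, (618.0), (64.0)), (292, (618.0), (66.0))]
298 [(274, (616.0), (50.0)), (276, (617.0), (49.0)), (278, (617.0), (51.0)), (280, (618.0), (51.0)), (282, (618.0), (54.0)), (284, (618.0), (56.0)), (286, (618.0), (61.0)), (288, (618.0), (61.0)), (290, (618.0), (63.0)), (292, (618.0), (66.0))]
345 [(274, (617.0), (51.0)), (276, (618.0), (51.0)), (278, (619.0), (51.0)), (280, (620.0), (50.0)), (282, (621.0), (50.0)), (284, (620.0), (56.0)), (286, (620.0), (58.0)), (288, (620.0), (61.0)), (290, (620.0), (64.0)), (292, (619.0), (67.0))]
352 [(274, (617.0), (51.0)), (276, (618.0), (51.0)), (278, (619.0), (51.0)), (280, (620.0), (50.0)), (282, (621.0), (51.0)), (284, (621.0), (52.0)), (286, (620.0), (59.0)), (288, (620.0), (62.0)), (290, (620.0), (64.0)), (292, (620.0), (66.0))]
360 [(274, (617.0), (50.0)), (276, (618.0), (52.0)), (278, (619.0), (50.0)), (280, (620.0), (51.0)), (282, (621.0), (51.0)), (284, (622.0), (51.0)), (286, (623.0), (51.0)), (288, (620.0), (61.0)), (290, (620.0), (65.0)), (292, (620.0), (67.0))]
```

View pics/w_last.png

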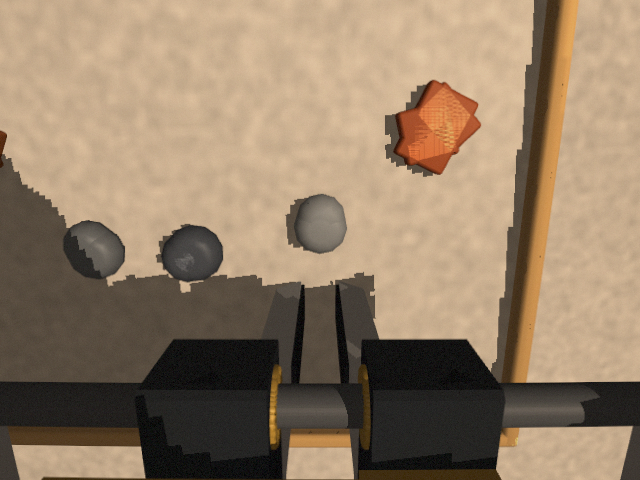

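The tips are at about 0.055, c sits centred on the gap at (320,223), and the sherd's left edge at column 386 is clear. Now I push c.

Call:
{"name": "jog_arm", "arguments": {
  "moves": [
    {"xyz":[5,0,0],"twist":0},
    {"xyz":[5,0,0],"twist":0},
    {"xyz":[5,0,0],"twist":0},
    {"xyz":[5,0,0],"twist":0},
    {"xyz":[8,0,0],"twist":0},
    {"xyz":[8,0,0],"twist":0},
    {"xyz":[8,0,0],"twist":0},
    {"xyz":[8,0,0],"twist":0},
    {"xyz":[8,0,0],"twist":0},
    {"xyz":[8,0,0],"twist":0},
    {"xyz":[8,0,0],"twist":0},
    {"xyz":[8,0,0],"twist":0},
    {"xyz":[8,0,0],"twist":0},
    {"xyz":[0,0,0],"twist":0}
  ]
}}

```text
clock: 7.85
tool_pos: [0.5363, 0.1097, 0.0266]
eef_rot: [[-0.998, 0.066, -0.0], [0.066, 0.998, -0.0], [0.0, -0.0, -1.0]]
ft_force: [-0.4, 0.1, 0.4]
grip_width: 0.0141
finger_force: 0.0
```

Run:
```python
from h import *
st=manip.state(); print(st["tool_pos"],st["ft_force"])
w=shot("wrist"); cv2.imwrite("pics/w5.png",w["image"][:,:,::-1])
```

```text
[0.53625098 0.10972927 0.02656448] [-0.35255938  0.13259234  0.38675091]
```

View pics/w5.png

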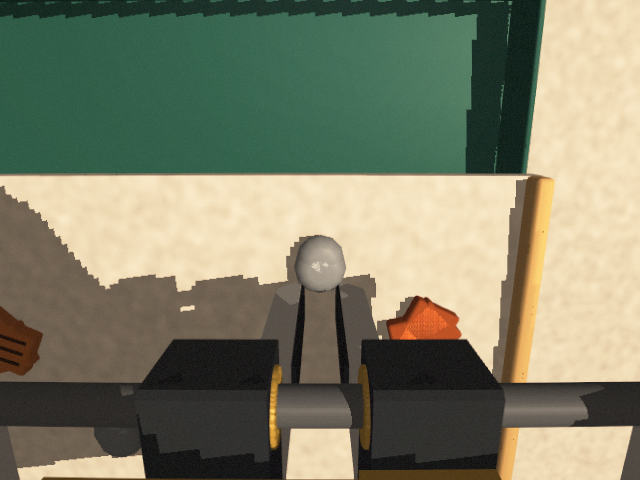

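Pebble c is cradled at (320,263) and moving straight, with the edge at row 175 and the sherd undisturbed. I'll finish the push over the edge, then lift and go back for b. It is 55 mm to −y, and I'll descend behind it.

Call:
{"name": "jog_arm", "arguments": {
  "moves": [
    {"xyz":[8,0,0],"twist":0},
    {"xyz":[8,0,0],"twist":0},
    {"xyz":[8,0,0],"twist":0},
    {"xyz":[6,0,0],"twist":0},
    {"xyz":[6,0,0],"twist":0},
    {"xyz":[5,0,0],"twist":0},
    {"xyz":[5,0,0],"twist":0},
    {"xyz":[4,0,0],"twist":0},
    {"xyz":[4,0,0],"twist":0},
    {"xyz":[0,0,0],"twist":0},
    {"xyz":[0,0,0],"twist":0},
    {"xyz":[0,0,0],"twist":0}
  ]
}}

```text
clock: 9.1
tool_pos: [0.4834, 0.1132, 0.0266]
eef_rot: [[-0.998, 0.066, 0.0], [0.066, 0.998, 0.0], [-0.0, 0.0, -1.0]]
ft_force: [-0.2, -1.0, 0.1]
grip_width: 0.0141
finger_force: 0.0
```

```bash
cat > top.py <<'E'
from h import *
st=manip.state(); print(st["tool_pos"],st["ft_force"],st["clock"])
s=shot("side"); im=s["image"]
cv2.imwrite("pics/side_last.png",cv2.resize(im[150:320,230:430,::-1],None,fx=3.5,fy=3.5,interpolation=cv2.INTER_CUBIC))
E
python3 top.py
```

```text
[0.48339854 0.11320704 0.02656101] [-0.15292711 -0.98094586  0.0777791 ] 9.1
```

View pics/side_last.png

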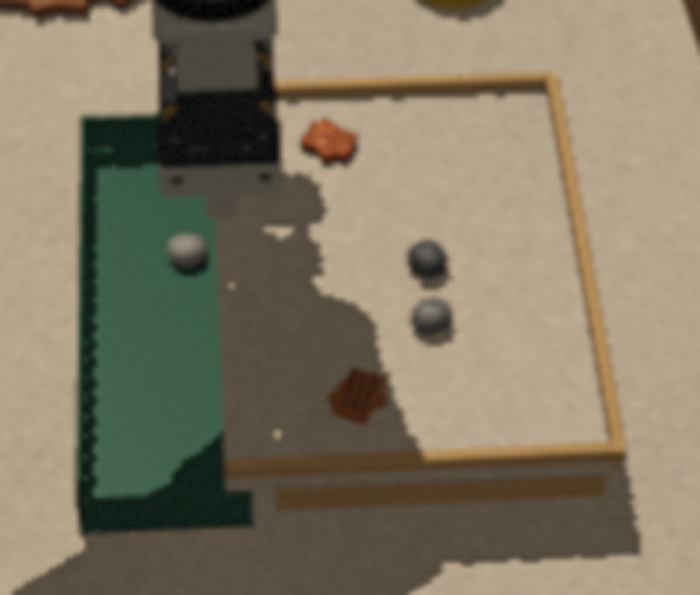

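Pebble c is in the tray at about (187,252), and b, a and both sherds are undisturbed. I've used all my picture views, so from here I check numerically. Next I go behind b.

Call:
{"name": "jog_arm", "arguments": {
  "moves": [
    {"xyz":[0,0,-15],"twist":0},
    {"xyz":[0,0,-15],"twist":0},
    {"xyz":[0,0,-15],"twist":0},
    {"xyz":[-20,-7,0],"twist":0},
    {"xyz":[-20,-7,0],"twist":0},
    {"xyz":[-20,-7,0],"twist":0},
    {"xyz":[-20,-7,0],"twist":0},
    {"xyz":[-20,-7,0],"twist":0},
    {"xyz":[-20,-7,0],"twist":0},
    {"xyz":[-20,-7,0],"twist":0},
    {"xyz":[-20,-7,0],"twist":0},
    {"xyz":[0,0,15],"twist":0},
    {"xyz":[0,0,10],"twist":0},
    {"xyz":[0,0,5],"twist":0},
    {"xyz":[0,0,0],"twist":0},
    {"xyz":[0,0,0],"twist":0}
  ]
}}

```text
clock: 10.75
tool_pos: [0.6391, 0.0471, 0.0419]
eef_rot: [[-0.998, 0.065, 0.0], [0.065, 0.998, 0.0], [-0.0, 0.0, -1.0]]
ft_force: [-0.2, 0.5, 0.0]
grip_width: 0.014
finger_force: 0.0
```

```bash
cat > peb.py <<'E'
from h import *
# height-based blobs seen by wrist in front of the fingers
st=manip.state(); T=np.array(st["tool_pos"]); R=np.array(st["eef_rot"])
print(T.round(4),st["ft_force"].round(1) if hasattr(st["ft_force"],"round") else st["ft_force"],st["clock"])
w=shot("wrist")
v,u=np.mgrid[0:480,0:640]
P=world(w,np.c_[u.ravel(),v.ravel()]).reshape(480,640,3)
m=((P[...,2]>.0545)&(P[...,2]<.072)&(w["range_z"]>0)).astype(np.uint8)
m=cv2.morphologyEx(m,cv2.MORPH_OPEN,np.ones((5,5)))
n,l,s,c=cv2.connectedComponentsWithStats(m)
for i in range(1,n):
    if s[i,4]>150:
        q=P[l==i]; d=(q.mean(0)-T)@R*1000
        print("box",s[i,:4],"cent",c[i].round(0),"rgb",w["image"][l==i].mean(0).round(0),"tool dxy",d[:2].round(1),"zmax",q[:,2].max().round(3))
E
python3 peb.py
```

```text
[0.6391 0.0471 0.0419] [-0.2  0.5  0. ] 10.75
box [516  52  81  89] cent [555.  96.] rgb [161.  83.  47.] tool dxy [ 91.4 102.9] zmax 0.061
box [  0  61  58 321] cent [ 23. 243.] rgb [76. 54. 30.] tool dxy [  23.9 -139.4] zmax 0.063
box [60 64 84 81] cent [101. 106.] rgb [135.  69.  29.] tool dxy [ 87.2 -93.9] zmax 0.062
box [596 152  44 230] cent [622. 288.] rgb [123.  88.  49.] tool dxy [  2.7 148.3] zmax 0.063
box [200 185  55  55] cent [226. 212.] rgb [90. 85. 78.] tool dxy [ 41.5 -40.6] zmax 0.068
box [292 189  57  54] cent [320. 216.] rgb [63. 61. 58.] tool dxy [39.9  1.4] zmax 0.069
```

b is centred (column 320) and a has about 8 mm of side clearance. I descend and push.

Call:
{"name": "jog_arm", "arguments": {
  "moves": [
    {"xyz":[0,0,8],"twist":0},
    {"xyz":[0,0,5],"twist":0},
    {"xyz":[0,0,2.4],"twist":0},
    {"xyz":[0,0,0],"twist":0},
    {"xyz":[5,0,0],"twist":0},
    {"xyz":[5,0,0],"twist":0},
    {"xyz":[5,0,0],"twist":0},
    {"xyz":[5,0,0],"twist":0},
    {"xyz":[8,0,0],"twist":0},
    {"xyz":[8,0,0],"twist":0},
    {"xyz":[8,0,0],"twist":0},
    {"xyz":[8,0,0],"twist":0},
    {"xyz":[8,0,0],"twist":0},
    {"xyz":[8,0,0],"twist":0},
    {"xyz":[8,0,0],"twist":0},
    {"xyz":[8,0,0],"twist":0},
    {"xyz":[8,0,0],"twist":0},
    {"xyz":[8,0,0],"twist":0},
    {"xyz":[0,0,0],"twist":0}
  ]
}}

```text
clock: 12.7
tool_pos: [0.5386, 0.0535, 0.0262]
eef_rot: [[-0.998, 0.066, -0.0], [0.066, 0.998, 0.0], [0.0, -0.0, -1.0]]
ft_force: [-0.1, 0.5, 0.6]
grip_width: 0.014
finger_force: 0.0
```

```bash
python3 peb.py
```

```text
[0.5386 0.0535 0.0262] [-0.1  0.5  0.6] 12.7
box [  0 207  36 175] cent [ 13. 314.] rgb [92. 66. 38.] tool dxy [  -3.8 -138.7] zmax 0.063
box [275 235  90  66] cent [321. 269.] rgb [78. 74. 71.] tool dxy [20.2  1.4] zmax 0.072
box [506 286  77  74] cent [543. 323.] rgb [181.  81.  38.] tool dxy [ -8.  103.1] zmax 0.061
box [621 293  19  89] cent [633. 349.] rgb [117.  84.  48.] tool dxy [-21.3 147.3] zmax 0.062
box [ 74 296  80  69] cent [113. 331.] rgb [69. 36. 17.] tool dxy [-12.1 -93.7] zmax 0.061
box [ 24 427  32  53] cent [ 39. 452.] rgb [95. 70. 41.] tool dxy [ -78.2 -139.4] zmax 0.062
box [598 426  33  54] cent [614. 453.] rgb [157. 114.  64.] tool dxy [-78.7 148.9] zmax 0.062
```

Call:
{"name": "jog_arm", "arguments": {
  "moves": [
    {"xyz":[8,0,0],"twist":0},
    {"xyz":[8,0,0],"twist":0},
    {"xyz":[8,0,0],"twist":0},
    {"xyz":[8,0,0],"twist":0},
    {"xyz":[6,0,0],"twist":0},
    {"xyz":[5,0,0],"twist":0},
    {"xyz":[5,0,0],"twist":0},
    {"xyz":[5,0,0],"twist":0},
    {"xyz":[5,0,0],"twist":0},
    {"xyz":[0,0,0],"twist":0},
    {"xyz":[0,0,0],"twist":0},
    {"xyz":[0,0,0],"twist":0}
  ]
}}

```text
clock: 13.95
tool_pos: [0.4817, 0.0572, 0.0262]
eef_rot: [[-0.998, 0.066, 0.0], [0.066, 0.998, -0.0], [-0.0, 0.0, -1.0]]
ft_force: [-0.1, 0.2, -0.2]
grip_width: 0.014
finger_force: 0.0
```

Call:
{"name": "jog_arm", "arguments": {
  "moves": [
    {"xyz":[0,0,-15],"twist":0},
    {"xyz":[0,0,-15],"twist":0},
    {"xyz":[0,0,-15],"twist":0},
    {"xyz":[-20,-6,0],"twist":0},
    {"xyz":[-20,-6,0],"twist":0},
    {"xyz":[-20,-6,0],"twist":0},
    {"xyz":[-20,-6,0],"twist":0},
    {"xyz":[-20,-6,0],"twist":0},
    {"xyz":[-20,-6,0],"twist":0},
    {"xyz":[-20,-6,0],"twist":0},
    {"xyz":[-16,0,0],"twist":0},
    {"xyz":[0,0,15],"twist":0},
    {"xyz":[0,0,10],"twist":0},
    {"xyz":[0,0,5],"twist":0},
    {"xyz":[0,0,0],"twist":0},
    {"xyz":[0,0,0],"twist":0}
  ]
}}

```text
clock: 15.55
tool_pos: [0.6343, 0.0052, 0.0414]
eef_rot: [[-0.998, 0.066, 0.0], [0.066, 0.998, -0.0], [-0.0, -0.0, -1.0]]
ft_force: [-0.1, -0.2, -0.3]
grip_width: 0.0141
finger_force: 0.0
```

```bash
python3 peb.py
cat > tray.py <<'E'
from h import *
# grey blobs lying in the tray, seen by the side camera and the top camera
for n,z in(("side",.010),("top",.010)):
    s=shot(n); h=cv2.cvtColor(s["image"],cv2.COLOR_RGB2HSV)
    v,u=np.mgrid[0:480,0:640]; P=world(s,np.c_[u.ravel(),v.ravel()]).reshape(480,640,3)
    B=np.array([[.998,-.064],[.064,.998]]) # rows: board x,y axes
    q=(P[...,:2]-[.4744,.046])@B.T
    reg=(q[...,0]>-.082)&(q[...,0]<-.002)&(abs(q[...,1])<.145)&(P[...,2]<.033)
    m=(reg&(P[...,2]>.0085)&(h[...,1]<75)).astype(np.uint8)
    k,l,st,c=cv2.connectedComponentsWithStats(m)
    for i in range(1,k):
        if st[i,4]>12: print(n,c[i].round(1),st[i,4],"rgb",s["image"][l==i].mean(0).round(0),"board mm",(q[l==i].mean(0)*1000).round(0),"zmax",P[l==i][:,2].max().round(3))
E
python3 tray.py
```

```text
[0.6343 0.0052 0.0414] [-0.1 -0.2 -0.3] 15.55
box [ 67   0  68 383] cent [100. 182.] rgb [141. 101.  56.] tool dxy [ 51.5 -97.9] zmax 0.064
box [156  68  84  81] cent [196. 110.] rgb [144.  76.  33.] tool dxy [ 85.3 -52.3] zmax 0.061
box [607  72  33  71] cent [627. 110.] rgb [130.  64.  34.] tool dxy [ 85.9 135.7] zmax 0.061
box [292 189  54  56] cent [318. 217.] rgb [86. 81. 74.] tool dxy [39.5  0.2] zmax 0.068
side [282.9 220.5] 76 rgb [118. 114. 102.] board mm [-19.  62.] zmax 0.021
side [266.5 241.9] 101 rgb [71. 72. 67.] board mm [-55.   4.] zmax 0.024
top [285.8 284. ] 29 rgb [86. 82. 73.] board mm [-18.  70.] zmax 0.019
```

b and c are both in the tray, and a is centred in front of the fingers. I descend and push a.

Call:
{"name": "jog_arm", "arguments": {
  "moves": [
    {"xyz":[0,0,8],"twist":0},
    {"xyz":[0,-0.5,5],"twist":0},
    {"xyz":[0,0,2],"twist":0},
    {"xyz":[0,0,0],"twist":0},
    {"xyz":[5,0,0],"twist":0},
    {"xyz":[5,0,0],"twist":0},
    {"xyz":[5,0,0],"twist":0},
    {"xyz":[5,0,0],"twist":0},
    {"xyz":[8,0,0],"twist":0},
    {"xyz":[8,0,0],"twist":0},
    {"xyz":[8,0,0],"twist":0},
    {"xyz":[8,0,0],"twist":0},
    {"xyz":[8,0,0],"twist":0},
    {"xyz":[8,0,0],"twist":0},
    {"xyz":[8,0,0],"twist":0},
    {"xyz":[8,0,0],"twist":0},
    {"xyz":[8,0,0],"twist":0},
    {"xyz":[8,0,0],"twist":0},
    {"xyz":[0,0,0],"twist":0}
  ]
}}

```text
clock: 17.6
tool_pos: [0.5338, 0.0112, 0.0262]
eef_rot: [[-0.998, 0.066, -0.0], [0.066, 0.998, 0.0], [0.0, -0.0, -1.0]]
ft_force: [-0.2, 0.3, 0.4]
grip_width: 0.0142
finger_force: 0.0
```

```bash
python3 peb.py
```

```text
[0.5338 0.0112 0.0262] [-0.2  0.3  0.4] 17.6
box [ 70 167  52 216] cent [ 96. 272.] rgb [146. 109.  62.] tool dxy [ 15.8 -97.1] zmax 0.063
box [275 235  89  65] cent [318. 269.] rgb [102.  96.  87.] tool dxy [19.7  0.2] zmax 0.072
box [598 290  42  75] cent [622. 330.] rgb [173.  78.  36.] tool dxy [-11.8 140.4] zmax 0.061
box [166 301  78  42] cent [202. 324.] rgb [73. 38. 18.] tool dxy [ -8.4 -52.5] zmax 0.061
box [109 428  27  51] cent [122. 453.] rgb [93. 68. 39.] tool dxy [-77.6 -97.2] zmax 0.063
```

Pebble a is cradled and centred. I push it over the edge, lift clear and check.

Call:
{"name": "jog_arm", "arguments": {
  "moves": [
    {"xyz":[8,0,0],"twist":0},
    {"xyz":[8,0,0],"twist":0},
    {"xyz":[8,0,0],"twist":0},
    {"xyz":[8,0,0],"twist":0},
    {"xyz":[5,0,0],"twist":0},
    {"xyz":[5,0,0],"twist":0},
    {"xyz":[5,0,0],"twist":0},
    {"xyz":[5,0,0],"twist":0},
    {"xyz":[4,0,0],"twist":0},
    {"xyz":[0,0,0],"twist":0},
    {"xyz":[0,0,0],"twist":0},
    {"xyz":[0,0,0],"twist":0}
  ]
}}

```text
clock: 18.85
tool_pos: [0.4789, 0.0147, 0.0262]
eef_rot: [[-0.998, 0.066, 0.0], [0.066, 0.998, -0.0], [-0.0, -0.0, -1.0]]
ft_force: [-0.5, -0.3, -0.4]
grip_width: 0.0141
finger_force: 0.0
```

Call:
{"name": "jog_arm", "arguments": {
  "moves": [
    {"xyz":[0,0,-20],"twist":0},
    {"xyz":[0,0,-20],"twist":0},
    {"xyz":[0,0,-20],"twist":0},
    {"xyz":[0,0,-20],"twist":0},
    {"xyz":[0,0,-20],"twist":0},
    {"xyz":[-20,0,-20],"twist":0},
    {"xyz":[-30,0,-10],"twist":0},
    {"xyz":[-30,0,0],"twist":0},
    {"xyz":[-30,0,0],"twist":0},
    {"xyz":[-30,0,0],"twist":0},
    {"xyz":[0,0,0],"twist":0},
    {"xyz":[0,0,0],"twist":0},
    {"xyz":[0,0,0],"twist":0}
  ]
}}

```text
clock: 20.15
tool_pos: [0.6178, 0.0056, 0.1562]
eef_rot: [[-0.998, 0.066, -0.0], [0.066, 0.998, -0.0], [0.0, -0.0, -1.0]]
ft_force: [0.1, 0.3, -0.0]
grip_width: 0.0139
finger_force: 0.0
```

```bash
python3 tray.py
python3 - <<'E'
from h import *
import pickle
# change of the side picture since the start, away from the robot: sherds and bench items
a=pickle.load(open("side.pkl","rb"));b=shot("side")
for n,px in dict(plain=(324,190),inc=(332.5,263.5)).items():
    o=[]
    for s in(a,b):
        x,y=map(int,px); h=cv2.cvtColor(s["image"][y-14:y+15,x-14:x+15],cv2.COLOR_RGB2HSV)
        ys,xs=np.nonzero((h[...,1]>150)&(h[...,0]<15)); o.append((xs.mean().round(1),ys.mean().round(1),len(xs)))
    print(n,o)
st=manip.state(); print(st["tool_pos"],st["ft_force"],st["clock"])
E
```

```text
side [282.9 220.6] 77 rgb [109. 106.  94.] board mm [-19.  63.] zmax 0.022
side [266.3 242. ] 96 rgb [66. 66. 61.] board mm [-56.   4.] zmax 0.024
side [282.5 258.9] 101 rgb [88. 87. 78.] board mm [-22. -42.] zmax 0.021
top [286.3 283.9] 37 rgb [92. 87. 77.] board mm [-18.  69.] zmax 0.021
plain [(np.float64(13.6), np.float64(14.2), 113), (np.float64(13.6), np.float64(14.1), 110)]
inc [(np.float64(14.6), np.float64(14.4), 108), (np.float64(14.5), np.float64(14.4), 91)]
[0.6180849  0.0056618  0.15663246] [ 0.9904832  -0.89542199  0.0649784 ] 20.3
```

All three pebbles are in the tray, well inside its walls, and the sherds haven't moved. I'm handing in.

```bash
python3 -c "
from cell import manip
print(manip.sign_off())"
```

```text
the job is handed in; nothing more can be done
None
```

I pushed all three pebbles over the open edge and the side camera shows them at rest in the waste tray; the two small sherds haven't moved, I saw no contact with anything else (the other bench items weren't re-measured), and the job is handed in at about 20 s with no verdict returned.

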